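Sweep the jar lids into the sorting tray

TASK

Clear the marbling bench: with the closed fingers, sweep the three loose black jar lids along the table into the low wooden tray through its open side, until each lid lies flat and wholly inside. Only push the lids across the surface, never pick one up or tip it, and leave the paint jars, the jar with brushes and the comb as they stand.

Things in the scene. Friction and masses are not known exactly. Their poses are not given: they have to be found in the camera images.
- tray: three-sided wooden tray, fixed, its floor paper-thin grey card flush with the table, no lip. Inside 160 mm wide (its x) by 140 mm deep (its y); walls 10 mm thick, 35 mm high: inner faces at x = -80, x = 80, y = 70 mm. The side y = -70 mm is the open mouth, facing roughly world -y. Origin: on the table at the centre of the inside, z up; lids go in along its +y.
- lid_a: one of three identical loose round screw lids from paint jars: a flat black disc 44 mm in diameter and 16 mm high, about 30 g, lying top side up on the paper. Origin: centre of its underside, z up. It slides easily and is round, so it has no useful yaw.
- lid_b: one of three identical loose round screw lids from paint jars: a flat black disc 44 mm in diameter and 16 mm high, about 30 g, lying top side up on the paper. Origin: centre of its underside, z up. It slides easily and is round, so it has no useful yaw.
- lid_c: one of three identical loose round screw lids from paint jars: a flat black disc 44 mm in diameter and 16 mm high, about 30 g, lying top side up on the paper. Origin: centre of its underside, z up. It slides easily and is round, so it has no useful yaw.
- jar_far: bystander: squat closed glass jar of blue paint, 50 mm in diameter, 56 mm high, loose, beyond the lids. Origin: centre of its underside, z up.
- jar_near: bystander: squat closed glass jar of yellow paint, 46 mm in diameter, 52 mm high, loose, between the lids and the robot. Origin: centre of its underside, z up.
- brush_jar: bystander: glass jar of green paint with two brushes standing in it, 64 mm in diameter, 80 mm high, 194 mm with the brushes, loose, at the far right. Origin: centre of its underside, z up.
- comb: bystander: wooden marbling comb lying flat, 240 mm long (its x), 36 mm wide (its y) and 12 mm high, with thin steel teeth standing out 22 mm on its +y side, loose, near the robot on the right. Origin: centre of the wooden bar's underside, z up.

How it is judged:
At the end, for the whole second after the job is handed in: All three lids lie flat on the table (within 0.15 rad, underside under 6 mm) and at rest inside the tray's three walls, each wholly past the line of the mouth (up to 4 mm of overhang is forgiven) (y of lid_a in the frame of tray between -0.052 and 0.07 m and x of lid_a in the frame of tray between -0.08 and 0.08 m and height (world z) of each of lid_a, lid_b, lid_c below 0.006 m and angle between each of lid_a, lid_b, lid_c's own z axis and vertical below 0.15 rad and linear speed of each of lid_a, lid_b, lid_c below 0.02 m/s and y of lid_b in the frame of tray between -0.052 and 0.07 m and x of lid_b in the frame of tray between -0.08 and 0.08 m and y of lid_c in the frame of tray between -0.052 and 0.07 m and x of lid_c in the frame of tray between -0.08 and 0.08 m); the robot touches nothing.
It fails at once if a lid is lifted off the table (underside centre over 14 mm) or tipped (over 0.5 rad): lids are only pushed (height (world z) of any of lid_a, lid_b, lid_c above 0.014 m or angle between any of lid_a, lid_b, lid_c's own z axis and vertical above 0.5 rad).
It fails at once if a bystander (paint jar, brush jar or comb) is moved by more than 15 mm or tipped (over 0.3 rad) (distance of any of jar_far, jar_near, brush_jar, comb from where it was at the start of the episode above 0.015 m or angle between any of jar_far, jar_near, brush_jar, comb's own z axis and vertical above 0.3 rad).
It also fails if it takes over 72 s, if anything falls off the work surface, if the arm or the gripper's body presses on something with over 40 N, if the wrist force passes 120 N, or if a joint passes its speed limit or range.

ROBOT

A 6-joint arm with a two-finger parallel gripper is mounted at the origin on the work surface. World frame = base frame: x ahead of the robot, y to its left, z up, the work surface at z = 0. Lengths are in m, angles in rad, forces in N, time in s.
With the tool pointing down it reaches from about 0.35 to 0.775 m from the base axis. Payload 7.3 kg.
Tool frame: the origin (TCP) lies midway between the tips of the shut fingers; the grasp point (between the pads) lies 19 mm behind it (tcp_to_grasp is the distance from the TCP to the grasp point, in m); z points along the fingers, y is the line along which they close (so a half turn about z gives the same grasp; the last joint's range is limited). The gripper opens to 92 mm and grips with 3 to 60 N. Pads are 19 mm wide; open, the fingers measure 130 mm over their backs; the gripper's body (75 mm by 190 mm) begins 47 mm behind the grasp point.
Start: joints at [1.086, 0.342, 1.524, -0, 1.275, -0.146], TCP at [0.174, 0.495, 0.227] pointing down, gripper open.
Joint ranges: [-2.53, 2.53], [-0.77, 2.02], [0.04, 2.7], [-1, 4.14], [0.28, 2.66], [-3.11, 3.11]. Speed limits (rad/s): [2.57, 2.57, 3.14, 3.14, 3.14, 3.14].

INTERFACE

Orientations are given as [roll, pitch, yaw] about the fixed x, y, z axes, in that order (R = Rz(yaw) Ry(pitch) Rx(roll)).
In Python, from cell import observe, read_camera, calibration, hand_in, tcp_to_grasp gives the robot as it stands.
- The arm moves only by the tool send_rows, never from a script. Its argument "targets" is a list of rows, each a list of 5 numbers: the opening, from 0 (shut) to 1 (fully open), then the shift along the world's x, y, z in m, then the turn about the world's z in rad. A call has 1 to 5 rows; each row shifts and turns the commanded pose from where the row before left it; what a row does not reach is not made up. A row lasts 1/10 s, in which the tool goes at most 50 mm and 8.59 degrees, less where a joint would pass 70% of its speed; a pose out of reach is approached as far as the arm can. A call is refused whole if a number of a shift passes 0.05 or a number of a turn 0.15, either way. A call with a gripper value outside its range is refused whole. The fingers move at their own pace and stop on an object; "grip_force" is the grip in N (left out, the last holds). Time passes only in rows, so rows that do not move let the fingers close. It gives the time, the measured TCP pose, the force, the opening and the grip force at its end, in the units of the state.
- observe(): the state, without advancing time (a new reading comes with each control period).
- read_camera(name): name is "side" or "top" or "wrist"; returns (picture, depth): 400x640x3 uint8, red, green, blue; 400x640 float32, m along the optical axis (not along the pixel's ray), 0 where there is no reading.
- calibration(name): a dict with "intrinsics" (3x3 intrinsics, pixels), "world_to_cam" (4x4, takes a point from world to camera coordinates); the wrist camera has in their place "hand_eye" (4x4, takes a point from camera to tool coordinates, whose origin is the TCP and whose axes are the flange's). Camera axes: x right, y up, looking along -z (the intrinsics and any distortion apply to the point x, -y, -z); pixel columns grow to the right and rows downward; lengths in m; the calibration is good to about 2 mm. A picture is of the moment at which its call begins: read the wrist's pose just before it. calibration takes no time and is no camera call.
- hand_in(): hands the job in; it is judged then, once.
The state is a dict: "time": time; "qpos": joint angles; "qvel": joint speeds; "joint_efforts": joint torques, N m; "tool_pos": TCP position; "tool_rot": TCP orientation; "contact_force": force on the tool from outside, world axes, zero at the start; "torque": the same for the moment, N m; "opening": finger opening in m; "grip_force": force on a finger pad.
Only numpy, scipy, OpenCV 4.12 (cv2) and the standard library are available. Lean on these libraries where they do the work, as an engineer would, in place of code of your own. Each camera call takes 0.05 s, during which the arm holds its last target. There are 200 camera calls.

## Working session

There is one attempt and no reset: what is moved stays moved. The work goes in short steps, Python scripts to look and compute and a tool call to move; the robot and the scene stay as the last step left them, time stands still between calls to the robot, and variables do not carry over. Pictures are saved under pics/ and viewed, at most 10 in all, crops included, and the job is handed in when it is done.

Besides the shell and the picture viewer there is one more tool, called after ">>>" as name(argument=value, ...) on one line, values as JSON. send_rows: Moves the arm, as the interface text tells. Its arguments: {"type":"object","properties":{"targets":{"type":"array","items":{"type":"array","items":{"type":"number"}}},"grip_force":{"type":"number"}},"required":["targets"]}

```bash
mkdir -p pics; cat > h.py <<'E'
import numpy as np, cv2
from cell import observe, read_camera, calibration, hand_in
def ray(name,uv,z):
    c=calibration(name);K=np.array(c["intrinsics"]);T=np.array(c["world_to_cam"])
    uv=np.atleast_2d(uv).astype(float)
    d=np.c_[(uv[:,0]-K[0,2])/K[0,0],-(uv[:,1]-K[1,2])/K[1,1],-np.ones(len(uv))]
    R=T[:3,:3];o=-R.T@T[:3,3];w=d@R
    return o+w*((z-o[2])/w[:,2])[:,None]
def grab(n,f=None):
    p,d=read_camera(n)
    if f: cv2.imwrite(f"pics/{f}.png",p[:,:,::-1])
    return p,d
E
python3 - <<'E'
from h import *
p,d=grab("top","top0");np.save("t.npy",d)
print(calibration("top"),observe())
E
```

```text
{'intrinsics': array([[498.70738029,   0.        , 317.69395088],
       [  0.        , 498.70738029, 188.4940216 ],
       [  0.        ,   0.        ,   1.        ]]), 'world_to_cam': array([[-3.62582274e-02, -9.99327910e-01, -5.39160745e-03,
         1.03637925e-03],
       [ 9.77709873e-01, -3.65893209e-02,  2.06747737e-01,
        -5.05054993e-01],
       [-2.06806059e-01,  2.22487863e-03,  9.78379427e-01,
        -1.13128668e+00],
       [ 0.00000000e+00,  0.00000000e+00,  0.00000000e+00,
         1.00000000e+00]])} {'time': 0.05, 'qpos': array([ 1.08599888e+00,  3.42708341e-01,  1.52496539e+00, -6.96438193e-06,
        1.27539439e+00, -1.45979660e-01]), 'qvel': array([-0.00235846,  0.0008505 , -0.00103766, -0.00024308,  0.00053612,
       -0.00162962]), 'joint_efforts': array([ 2.13853215e-03, -4.32429636e+01, -2.44995260e+01,  7.20465579e-02,
        5.22828335e-02, -2.39584097e-06]), 'tool_pos': array([0.1742863 , 0.49482111, 0.22607044]), 'tool_rot': array([-3.14013191e+00, -2.08034905e-04,  2.80277675e+00]), 'contact_force': array([ 0.62755993, -0.31129   , -0.20110206]), 'torque': array([-0.01426695,  0.02374853, -0.05288114]), 'grip_force': 0.0, 'opening': 0.09166086189473807}
```

View pics/top0.png

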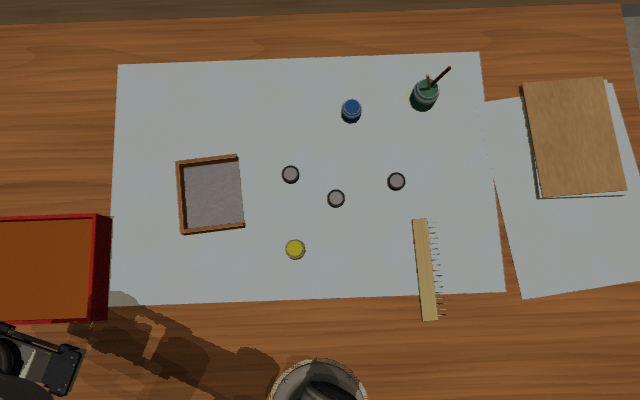

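The picture shows the tray on the left (176–244, 155–234) with its mouth to the right. The lids are at (290,174), (336,198) and (396,181), with the blue jar at (351,110), the yellow jar at (295,249) and the comb at (427,270).

```bash
cat >> h.py <<'E'
def lids(p):
    h=cv2.cvtColor(p,cv2.COLOR_RGB2HSV)
    m=(p.max(2)<75).astype(np.uint8)*255
    m[:,:115]=0;m[:140]=0;m[235:]=0;m[:,440:]=0
    out=[]
    for c in cv2.findContours(m,cv2.RETR_EXTERNAL,cv2.CHAIN_APPROX_NONE)[0]:
        a=cv2.contourArea(c)
        if a<80: continue
        (u,v),r=cv2.minEnclosingCircle(c)
        out.append((round(u,1),round(v,1),round(r,1),a,ray("top",(u,v),.008)[0].round(4)[:2]))
    return out
E
python3 - <<'E'
from h import *
p=cv2.imread("pics/top0.png")[:,:,::-1].copy()
for l in lids(p): print(l)
print("manual lids",ray("top",[(290,174),(336,198),(396.5,181)],.012).round(3))
print("tray corners top NW NE SE SW",ray("top",[(177,161),(237,156),(244,228),(181,234)],.035).round(3))
print("jars",ray("top",[(352,106),(295,249)],.05).round(3),ray("top",[(425,93)],.07).round(3))
print("comb",ray("top",[(414,219),(426,219),(423,320),(437,320)],.012).round(3))
c=cv2.resize(p[140:260,165:415],None,fx=3.2,fy=3.2,interpolation=cv2.INTER_CUBIC)
cv2.imwrite("pics/c0.png",c[:,:,::-1])
E
```

```text
(335.5, 198.3, 9.0, 220.0, array([ 0.4879, -0.0605]))
(395.5, 181.1, 9.1, 224.5, array([ 0.5257, -0.2104]))
(290.3, 174.3, 9.0, 221.5, array([0.5528, 0.0489]))
(210.0, 192.0, 44.4, 357.0, array([0.5153, 0.248 ]))
manual lids [[ 0.553  0.049  0.012]
 [ 0.488 -0.062  0.012]
 [ 0.525 -0.212  0.012]]
tray corners top NW NE SE SW [[0.59  0.323 0.035]
 [0.597 0.177 0.035]
 [0.419 0.161 0.035]
 [0.411 0.31  0.035]]
jars [[ 0.71  -0.11   0.05 ]
 [ 0.364  0.04   0.05 ]] [[ 0.729 -0.287  0.07 ]]
comb [[ 0.429 -0.248  0.012]
 [ 0.428 -0.277  0.012]
 [ 0.192 -0.251  0.012]
 [ 0.191 -0.284  0.012]]
```

View pics/c0.png

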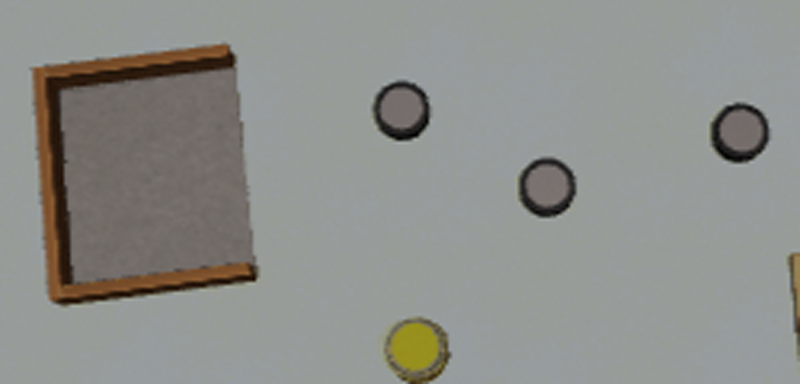

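The crop confirms the layout: tray mouth mid at about (0.508, 0.169), with the inward direction at about yaw 0.065. Straight pushes along tray +y put the lids at tray x of about 38, -35 and -6 mm, all clear of the walls. I'll move behind lid_a first.

>>> send_rows(targets=[[0,0.0255,-0.0336,0,-0.078],[0,0.0255,-0.0336,0,-0.078],[0,0.0255,-0.0336,0,-0.078],[0,0.0255,-0.0336,0,-0.078],[0,0.0255,-0.0336,0,-0.078]], grip_force=10)

```text
time: 0.55
tool_pos: [0.3024, 0.3256, 0.2264]
tool_rot: [-3.141, -0.0, 2.41]
contact_force: [-0.1, 0.7, 0.4]
opening: 0.0566
grip_force: 0.0
```

>>> send_rows(targets=[[0,0.0255,-0.0336,0,-0.078],[0,0.0255,-0.0336,0,-0.078],[0,0.0255,-0.0336,0,-0.078],[0,0.0255,-0.0336,0,-0.078],[0,0.0255,-0.0336,0,-0.078]])

```text
time: 1.05
tool_pos: [0.43, 0.1576, 0.2265]
tool_rot: [-3.141, -0.0, 2.019]
contact_force: [0.9, 0.6, -0.4]
opening: 0.0165
grip_force: 0.0
```

>>> send_rows(targets=[[0,0.0255,-0.0336,0,-0.078],[0,0.0255,-0.0336,0,-0.078],[0,0.0255,-0.0336,0,-0.078],[0,0.0255,-0.0336,0,-0.078],[0,0.0255,-0.0336,0,-0.078]])

```text
time: 1.55
tool_pos: [0.5575, -0.0104, 0.2262]
tool_rot: [-3.141, -0.0, 1.629]
contact_force: [-0.2, 0.3, -0.1]
opening: 0.0006
grip_force: 0.0
```

>>> send_rows(targets=[[0,0,0,0,0],[0,0,0,0,0]])

```text
time: 1.75
tool_pos: [0.5566, -0.0094, 0.2257]
tool_rot: [-3.14, -0.001, 1.632]
contact_force: [-0.5, 0.1, -0.7]
opening: 0.0006
grip_force: 0.0
```

>>> send_rows(targets=[[0,0,0,-0.05,0],[0,0,0,-0.05,0],[0,0,0,-0.05,0],[0,0,0,-0.05,0],[0,0,0,-0.02,0]])

```text
time: 2.25
tool_pos: [0.553, -0.0068, 0.0025]
tool_rot: [-3.134, -0.002, 1.635]
contact_force: [0.2, -0.2, -0.1]
opening: 0.0006
grip_force: 0.0
```

>>> send_rows(targets=[[0,-0.0004,0.006,0,0],[0,-0.0004,0.006,0,0],[0,-0.0004,0.006,0,0],[0,-0.0004,0.006,0,0],[0,-0.0004,0.006,0,0]])

```text
time: 2.75
tool_pos: [0.5556, 0.0219, 0.0081]
tool_rot: [3.139, 0.0, 1.633]
contact_force: [-0.1, -1.1, 0.6]
opening: 0.0005
grip_force: 0.1
```

>>> send_rows(targets=[[0,-0.0006,0.01,0,0],[0,-0.0006,0.01,0,0],[0,-0.0007,0.01,0,0],[0,-0.0006,0.01,0,0],[0,-0.0007,0.01,0,0]])

```text
time: 3.25
tool_pos: [0.5516, 0.0721, 0.0067]
tool_rot: [-3.141, 0.0, 1.633]
contact_force: [-0.3, 0.7, -0.2]
opening: 0.0001
grip_force: 0.1
```

```bash
python3 - <<'E'
from h import *
p,d=grab("top","t1")
for l in lids(p): print(l)
cv2.imwrite("pics/c1.png",cv2.resize(p[140:260,165:415],None,fx=3.2,fy=3.2,interpolation=cv2.INTER_CUBIC)[:,:,::-1])
print(observe()["tool_pos"])
E
```

```text
(335.5, 198.2, 8.9, 217.0, array([ 0.4882, -0.0605]))
(395.7, 181.3, 9.0, 223.5, array([ 0.5253, -0.2109]))
(215.9, 190.9, 102.6, 1962.5, array([0.5176, 0.2333]))
(237.5, 147.0, 10.3, 80.5, array([0.6282, 0.1798]))
[0.55141949 0.07343503 0.00666242]
```

View pics/c1.png

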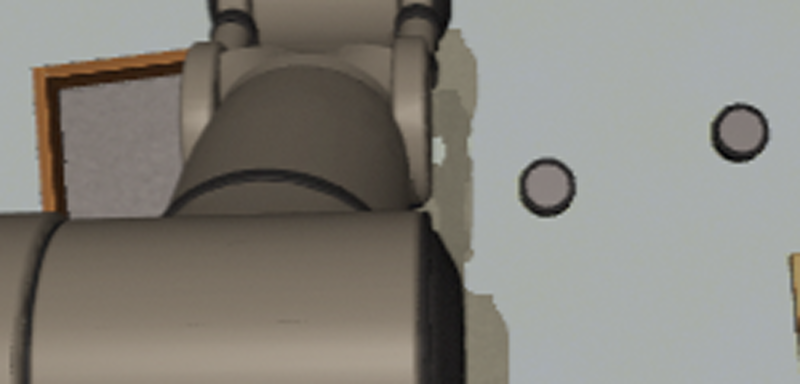

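The arm hides lid_a from the top camera, and the other two lids haven't moved. I'll check with the wrist and side cameras.

```bash
python3 - <<'E'
from h import *
a,_=grab("wrist","w1");b,_=grab("side","s1")
cv2.imwrite("pics/m1.png",cv2.resize(np.hstack([a,b]),(800,250),interpolation=cv2.INTER_AREA)[:,:,::-1])
E
```

```text
(no output)
```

View pics/m1.png

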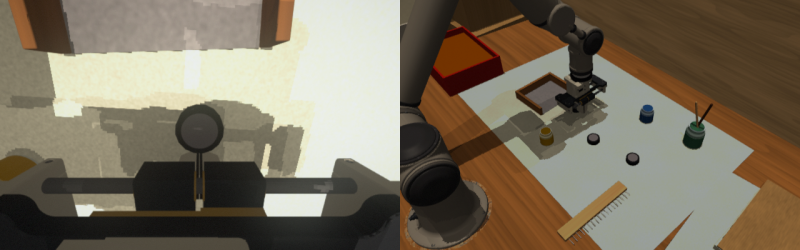

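The wrist view shows the lid centred on the fingers (200,130) with the mouth straight ahead, so I'll continue the push.

>>> send_rows(targets=[[0,-0.0005,0.008,0,0],[0,-0.0008,0.012,0,0],[0,-0.001,0.013,0,0],[0,-0.001,0.013,0,0],[0,-0.001,0.013,0,0]])

```text
time: 3.9
tool_pos: [0.5473, 0.1316, 0.0067]
tool_rot: [3.142, -0.0, 1.633]
contact_force: [-0.3, -0.0, -0.7]
opening: 0.0008
grip_force: 0.0
```

>>> send_rows(targets=[[0,-0.001,0.013,0,0],[0,-0.001,0.013,0,0],[0,-0.001,0.013,0,0],[0,-0.001,0.013,0,0],[0,-0.001,0.013,0,0]])

```text
time: 4.4
tool_pos: [0.5424, 0.1963, 0.0067]
tool_rot: [3.142, 0.0, 1.633]
contact_force: [-0.7, -0.2, -0.1]
opening: 0.0007
grip_force: 0.0
```

>>> send_rows(targets=[[0,-0.0008,0.012,0,0],[0,-0.0007,0.01,0,0],[0,-0.0005,0.008,0,0],[0,-0.0003,0.005,0,0],[0,-0.0002,0.003,0,0]])

```text
time: 4.9
tool_pos: [0.54, 0.2335, 0.0067]
tool_rot: [3.141, 0.0, 1.633]
contact_force: [0.0, 0.6, 0.4]
opening: 0.0001
grip_force: 0.1
```

```bash
python3 - <<'E'
from h import *
a,_=grab("wrist","w2")
cv2.imwrite("pics/m2.png",cv2.resize(a,(400,250),interpolation=cv2.INTER_AREA)[:,:,::-1])
E
```

```text
(no output)
```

View pics/m2.png

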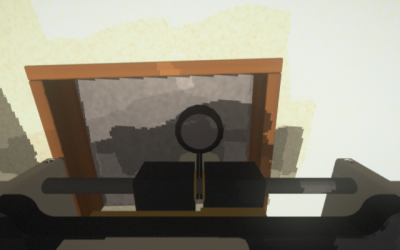

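Lid_a is well inside the tray. Next I'll back off, lift, and go behind lid_b.

>>> send_rows(targets=[[0,0.001,-0.015,0,0],[0,0.002,-0.03,0,0],[0,0,0,0.02,0],[0,0,0,0.04,0],[0,0,0,0.04,0]])

```text
time: 5.45
tool_pos: [0.5425, 0.1861, 0.1072]
tool_rot: [-3.139, 0.001, 1.631]
contact_force: [0.7, 0.2, -0.4]
opening: 0.0007
grip_force: 0.0
```

>>> send_rows(targets=[[0,-0.0064,-0.0384,0,0],[0,-0.0064,-0.0384,0,0],[0,-0.0064,-0.0384,0,0],[0,-0.0064,-0.0384,0,0],[0,-0.0064,-0.0384,0,0]])

```text
time: 5.95
tool_pos: [0.51, -0.0066, 0.1068]
tool_rot: [3.141, 0.0, 1.632]
contact_force: [1.0, -0.7, 0.0]
opening: 0.0002
grip_force: 0.0
```

>>> send_rows(targets=[[0,-0.0064,-0.0384,0,0],[0,-0.0064,-0.0384,0,0],[0,-0.0064,-0.0384,0,0],[0,0,0,0,0],[0,0,0,0,0]])

```text
time: 6.45
tool_pos: [0.491, -0.1205, 0.1067]
tool_rot: [-3.141, -0.0, 1.629]
contact_force: [0.2, -0.4, -0.1]
opening: 0.0004
grip_force: 0.0
```

```bash
python3 - <<'E'
from h import *
p,d=grab("top","t3")
for l in lids(p): print(l)
print(observe()["tool_pos"])
E
```

```text
(216.5, 224.0, 27.7, 136.0, array([0.4352, 0.2315]))
(321.0, 209.5, 27.7, 248.0, array([ 0.4615, -0.0238]))
(202.8, 183.3, 9.2, 238.0, array([0.5379, 0.2659]))
(210.5, 190.0, 42.3, 295.5, array([0.5203, 0.2468]))
(379.7, 154.6, 44.8, 1020.0, array([ 0.5949, -0.1757]))
[ 0.49119724 -0.11941722  0.10667445]
```

Lid_a is at (0.538, 0.266), good. Now I'll descend and push lid_b.

>>> send_rows(targets=[[0,0,0,-0.03,0],[0,0,0,-0.03,0],[0,0,0,-0.025,0],[0,0,0,-0.015,0],[0,0,0,0,0]])

```text
time: 7.0
tool_pos: [0.4903, -0.1173, 0.0049]
tool_rot: [-3.138, -0.002, 1.635]
contact_force: [-0.5, -0.1, 0.1]
opening: 0.0004
grip_force: 0.0
```

>>> send_rows(targets=[[0,-0.0004,0.006,0,0],[0,-0.0004,0.006,0,0],[0,-0.0004,0.006,0,0],[0,-0.0004,0.006,0,0],[0,-0.0004,0.006,0,0]])

```text
time: 7.5
tool_pos: [0.49, -0.0884, 0.0072]
tool_rot: [3.141, 0.0, 1.633]
contact_force: [-0.3, 0.1, 1.7]
opening: 0.0004
grip_force: 0.1
```

>>> send_rows(targets=[[0,-0.0005,0.008,0,0],[0,-0.0007,0.01,0,0],[0,-0.0008,0.012,0,0],[0,-0.0008,0.013,0,0],[0,-0.0008,0.013,0,0]])

```text
time: 8.0
tool_pos: [0.486, -0.0318, 0.0067]
tool_rot: [-3.141, -0.0, 1.633]
contact_force: [1.1, -0.2, 0.1]
opening: 0.0005
grip_force: 0.1
```

>>> send_rows(targets=[[0,-0.0008,0.013,0,0],[0,-0.0008,0.013,0,0],[0,-0.0008,0.013,0,0],[0,-0.0008,0.013,0,0],[0,-0.0008,0.013,0,0]])

```text
time: 8.5
tool_pos: [0.482, 0.0331, 0.0067]
tool_rot: [-3.142, -0.0, 1.633]
contact_force: [-0.1, 0.3, -0.9]
opening: 0.0008
grip_force: 0.0
```

```bash
python3 - <<'E'
from h import *
a,_=grab("wrist","w4")
cv2.imwrite("pics/m4.png",cv2.resize(a,(400,250),interpolation=cv2.INTER_AREA)[:,:,::-1])
E
```

```text
(no output)
```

View pics/m4.png

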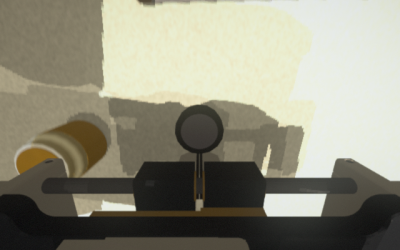

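Lid_b is centred on the fingers (200,130), with the yellow jar well to the left. I'll continue.

>>> send_rows(targets=[[0,-0.0006,0.01,0,0],[0,-0.0008,0.013,0,0],[0,-0.0008,0.013,0,0],[0,-0.0008,0.013,0,0],[0,-0.0008,0.013,0,0]])

```text
time: 9.05
tool_pos: [0.4782, 0.0951, 0.0067]
tool_rot: [3.142, 0.0, 1.633]
contact_force: [0.4, -0.9, -0.8]
opening: 0.0004
grip_force: 0.1
```

>>> send_rows(targets=[[0,-0.0008,0.013,0,0],[0,-0.0008,0.013,0,0],[0,-0.0008,0.013,0,0],[0,-0.0008,0.013,0,0],[0,-0.0008,0.013,0,0]])

```text
time: 9.55
tool_pos: [0.4743, 0.1601, 0.0067]
tool_rot: [3.141, 0.0, 1.633]
contact_force: [0.1, -0.5, -0.6]
opening: 0.0006
grip_force: 0.1
```

>>> send_rows(targets=[[0,-0.0008,0.013,0,0],[0,-0.0008,0.013,0,0],[0,-0.0008,0.013,0,0],[0,-0.0008,0.012,0,0],[0,-0.0005,0.008,0,0]])

```text
time: 10.05
tool_pos: [0.4706, 0.2192, 0.0067]
tool_rot: [3.141, -0.0, 1.633]
contact_force: [0.2, -0.6, -0.5]
opening: 0.0005
grip_force: 0.1
```

>>> send_rows(targets=[[0,0,0.003,0,0],[0,0,-0.005,0,0],[0,0.003,-0.035,0,0],[0,0,0,0.02,0],[0,0,0,0.05,0]])

```text
time: 10.55
tool_pos: [0.471, 0.1786, 0.0742]
tool_rot: [-3.133, 0.002, 1.63]
contact_force: [0.4, 1.1, -0.3]
opening: 0.0003
grip_force: 0.0
```

```bash
python3 - <<'E'
from h import *
a,_=grab("wrist","w5")
cv2.imwrite("pics/m5.png",cv2.resize(a,(400,250),interpolation=cv2.INTER_AREA)[:,:,::-1])
print(observe()["tool_pos"],observe()["tool_rot"])
E
```

```text
[0.47645609 0.18034654 0.08370325] [ 3.13461030e+00 -9.10992851e-04  1.63121178e+00]
```

View pics/m5.png

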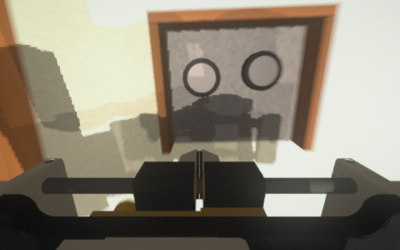

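Lids a and b are both inside. Next is lid_c.

>>> send_rows(targets=[[0,0,0,0.03,0],[0,0.005,-0.041,0,0],[0,0.005,-0.041,0,0],[0,0.005,-0.041,0,0],[0,0.005,-0.041,0,0]])

```text
time: 11.1
tool_pos: [0.4935, 0.0148, 0.1069]
tool_rot: [3.141, 0.0, 1.633]
contact_force: [0.9, -0.2, -0.4]
opening: 0.0005
grip_force: 0.0
```

>>> send_rows(targets=[[0,0.005,-0.041,0,0],[0,0.005,-0.041,0,0],[0,0.005,-0.041,0,0],[0,0.005,-0.041,0,0],[0,0.005,-0.041,0,0]])

```text
time: 11.6
tool_pos: [0.5182, -0.1905, 0.1067]
tool_rot: [3.141, 0.0, 1.632]
contact_force: [0.8, 0.3, 0.1]
opening: 0.0007
grip_force: 0.0
```

>>> send_rows(targets=[[0,0.005,-0.041,0,0],[0,0.005,-0.04,0,0],[0,0,0,0,0],[0,0,0,0,0]])

```text
time: 12.0
tool_pos: [0.5278, -0.2701, 0.1062]
tool_rot: [-3.141, -0.001, 1.63]
contact_force: [-0.8, 0.8, 0.5]
opening: 0.0005
grip_force: 0.0
```

```bash
python3 - <<'E'
from h import *
p,d=grab("top","t6")
for l in lids(p): print(l)
print(observe()["tool_pos"])
E
```

```text
(207.1, 211.1, 9.4, 246.0, array([0.4679, 0.2546]))
(202.8, 183.3, 9.2, 238.0, array([0.5379, 0.2659]))
(231.0, 203.0, 57.1, 247.5, array([0.4858, 0.1962]))
(414.9, 201.2, 40.7, 684.5, array([ 0.4735, -0.2545]))
(211.0, 192.5, 44.0, 305.0, array([0.514 , 0.2455]))
[ 0.52786379 -0.26890934  0.10631768]
```

>>> send_rows(targets=[[0,0.001,0,-0.03,0],[0,0,0,-0.03,0],[0,0,0,-0.025,0],[0,0,0,-0.015,0],[0,0,0,0,0]])

```text
time: 12.55
tool_pos: [0.5282, -0.2666, 0.0047]
tool_rot: [-3.138, -0.003, 1.634]
contact_force: [-0.6, 0.9, 0.3]
opening: 0.0008
grip_force: 0.0
```

>>> send_rows(targets=[[0,-0.0004,0.006,0,0],[0,-0.0004,0.006,0,0],[0,-0.0004,0.006,0,0],[0,-0.0004,0.006,0,0],[0,-0.0004,0.006,0,0]])

```text
time: 13.05
tool_pos: [0.5279, -0.2385, 0.0073]
tool_rot: [3.141, 0.001, 1.633]
contact_force: [0.0, 0.2, 0.7]
opening: 0.0009
grip_force: 0.1
```

>>> send_rows(targets=[[0,-0.0005,0.008,0,0],[0,-0.0007,0.01,0,0],[0,-0.0008,0.012,0,0],[0,-0.0008,0.013,0,0],[0,-0.0008,0.013,0,0]])

```text
time: 13.55
tool_pos: [0.5239, -0.1817, 0.0067]
tool_rot: [-3.141, -0.0, 1.633]
contact_force: [0.2, -1.3, -0.7]
opening: 0.0004
grip_force: 0.1
```

>>> send_rows(targets=[[0,-0.0008,0.013,0,0],[0,-0.0008,0.013,0,0],[0,-0.0008,0.013,0,0],[0,-0.0008,0.013,0,0],[0,-0.0008,0.013,0,0]])

```text
time: 14.05
tool_pos: [0.52, -0.1169, 0.0067]
tool_rot: [3.142, -0.0, 1.633]
contact_force: [-0.0, 0.2, 0.5]
opening: 0.0004
grip_force: 0.1
```

>>> send_rows(targets=[[0,-0.0008,0.013,0,0],[0,-0.0008,0.013,0,0],[0,-0.0008,0.013,0,0],[0,-0.0008,0.013,0,0],[0,-0.0008,0.013,0,0]])

```text
time: 14.55
tool_pos: [0.516, -0.0519, 0.0067]
tool_rot: [3.141, 0.0, 1.633]
contact_force: [-0.1, 0.3, -0.2]
opening: 0.0006
grip_force: 0.1
```

>>> send_rows(targets=[[0,-0.0008,0.013,0,0],[0,-0.0008,0.013,0,0],[0,-0.0008,0.013,0,0],[0,-0.0008,0.013,0,0],[0,-0.0008,0.013,0,0]])

```text
time: 15.05
tool_pos: [0.512, 0.0131, 0.0067]
tool_rot: [3.141, 0.0, 1.633]
contact_force: [-0.0, 0.0, 0.3]
opening: -0.0001
grip_force: 0.1
```

```bash
python3 - <<'E'
from h import *
a,_=grab("wrist","w7")
cv2.imwrite("pics/m7.png",cv2.resize(a,(400,250),interpolation=cv2.INTER_AREA)[:,:,::-1])
print(observe()["tool_pos"])
E
```

```text
[0.51162183 0.0146275  0.00670866]
```

View pics/m7.png

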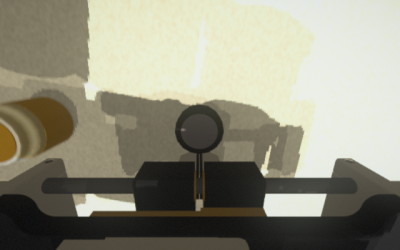

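Lid_c is centred (200,130), so I'll finish the push and back off.

>>> send_rows(targets=[[0,-0.0006,0.01,0,0],[0,-0.0008,0.013,0,0],[0,-0.0008,0.013,0,0],[0,-0.0008,0.013,0,0],[0,-0.0008,0.013,0,0]])

```text
time: 15.6
tool_pos: [0.5082, 0.0752, 0.0067]
tool_rot: [3.141, -0.0, 1.633]
contact_force: [1.0, 0.9, 0.3]
opening: 0.0004
grip_force: 0.1
```

>>> send_rows(targets=[[0,-0.0008,0.013,0,0],[0,-0.0008,0.013,0,0],[0,-0.0008,0.013,0,0],[0,-0.0008,0.013,0,0],[0,-0.0008,0.013,0,0]])

```text
time: 16.1
tool_pos: [0.5042, 0.1401, 0.0067]
tool_rot: [3.141, 0.0, 1.633]
contact_force: [-0.3, 0.5, 0.8]
opening: 0.0004
grip_force: 0.1
```

>>> send_rows(targets=[[0,-0.0008,0.013,0,0],[0,-0.0008,0.012,0,0],[0,-0.0005,0.008,0,0],[0,-0.0003,0.005,0,0],[0,0,0.003,0,0]])

```text
time: 16.6
tool_pos: [0.5018, 0.1804, 0.0067]
tool_rot: [3.142, 0.0, 1.633]
contact_force: [0.1, 0.0, -0.2]
opening: 0.0006
grip_force: 0.1
```

>>> send_rows(targets=[[0,0,0,0,0],[0,0,-0.005,0,0],[0,0.003,-0.035,0,0],[0,0,0,0.03,0],[0,0,0,0.05,0]])

```text
time: 17.1
tool_pos: [0.5028, 0.138, 0.0849]
tool_rot: [-3.134, 0.001, 1.63]
contact_force: [0.6, -0.2, 0.6]
opening: 0.0004
grip_force: 0.0
```

>>> send_rows(targets=[[0,0,-0.05,0.03,0],[0,0,-0.05,0,0],[0,0,-0.05,0,0],[0,0,-0.05,0,0],[0,0,-0.03,0,0]])

```text
time: 17.6
tool_pos: [0.5043, -0.0868, 0.1127]
tool_rot: [3.141, 0.001, 1.63]
contact_force: [0.1, -0.3, -0.2]
opening: 0.0004
grip_force: 0.0
```

>>> send_rows(targets=[[0,0,0,0,0],[0,0,0,0,0],[0,0,0,0,0]])

```text
time: 17.9
tool_pos: [0.5045, -0.0822, 0.1123]
tool_rot: [-3.141, -0.0, 1.633]
contact_force: [-0.6, -0.9, -0.4]
opening: 0.0004
grip_force: 0.0
```

```bash
python3 - <<'E'
from h import *
p,d=grab("top","t8")
for l in lids(p): print(l)
cv2.imwrite("pics/c8.png",cv2.resize(p[60:330,160:460],None,fx=2,fy=2,interpolation=cv2.INTER_CUBIC)[:,:,::-1])
E
```

```text
(203.5, 228.5, 40.7, 80.0, array([0.4254, 0.263 ]))
(207.1, 211.1, 9.4, 247.0, array([0.4679, 0.2546]))
(224.4, 197.9, 9.4, 247.0, array([0.4993, 0.2125]))
(299.0, 207.0, 29.5, 190.0, array([0.4697, 0.0297]))
(202.8, 183.3, 9.2, 238.0, array([0.5379, 0.2659]))
(210.5, 192.5, 44.3, 311.5, array([0.514 , 0.2467]))
(355.5, 146.0, 44.9, 941.0, array([ 0.6196, -0.1165]))
```

View pics/c8.png

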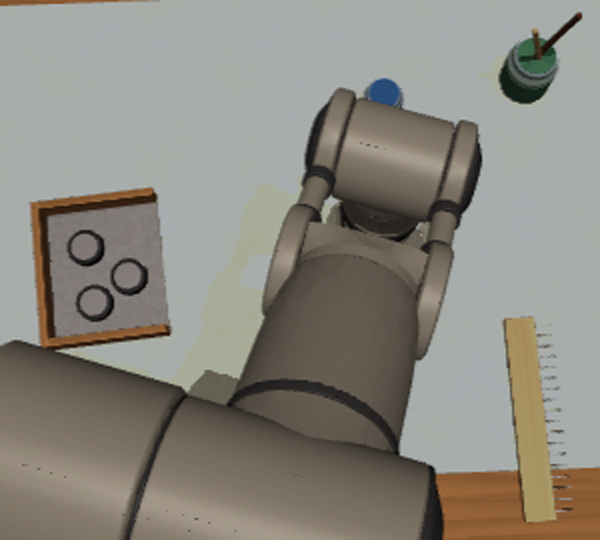

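The three lids lie in the tray, at (86,247), (95,303) and (129,276). The lid nearest the mouth is about 15 mm past the mouth line, and the jars and comb are where they were. I'm handing in.

```bash
python3 -c "
from h import *
print(hand_in())"
```

```text
the job is handed in; nothing more can be done
None
```

All three lids were pushed flat into the tray, with none left at the mouth and the jars, brushes and comb left standing, and the job was handed in after about 18 s of robot time; no verdict was returned.

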